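# Pin the wedge magazine into the framer's hand press

### The job

The refilled wedge magazine stands drawn back on the bed of the hand press. Slide it in along its runway by its knob until the lug on its side comes up gently against the stop inside the clevis, then take the locking pin with the collar out of the wooden block and push it straight down through clevis and lug, past the spring ball, until its collar sits flat on the clevis. Ram and force nothing, let go when the pin is home, and leave the other things on the bench where they are.

Things in the scene. Friction and masses are not known exactly. Their poses are not given: they have to be found in the camera images.
- press: Fixed cast-iron hand press with column, head, ram and long ball-ended lever (these stay as they are), 0.46 m high. Origin on the bench under the ram, z up; +y points from the column out along the magazine bed, x across it. Head, ram and work table end at y = +55 mm, work table top 97 mm, head 318 mm, ram 355 mm above the bench. The bed is 110 mm wide, top at z = 30 mm, out to y = 280 mm.
- runway (a point): Point on the floor of the press's straight runway, at press x = 0, y = 160, z = 38 mm; axes as the press. Between two rails (outer faces 21 mm either side, tops 12 mm above this floor) the magazine slides with about 0.8 mm side play: toward -y to go in, toward +y to come out. It takes about 2 to 8 N to slide.
- slot_end (a point): On the top face of the bright steel clevis's plane (press x = 38, y = 172, z = 74 mm; axes as the press), above the outer end of the slot in the bed. The clevis, 30 mm wide in x, is bolted fast and does not move, but where along the slot differs: its 11.2 mm vertical bore is on this x, 2 to 22 mm to -y of this point, not measured; the lug meeting the stop tells where.
- bed_clevis (a point): Point of the bed under the middle of the clevis's range (press x = 38, y = 160, z = 30 mm). Clevis: lug slot 22 to 32 mm above the bed, open to +y, closed by the stop 15 mm to -y of the bore; 12 mm plate above, 22 mm plate below. In the lower plate a spring ball, 28 mm below the top face, stands about 2 mm into the bore: it resists the pin by some 5 to 16 N over the last 15 mm and then holds it.
- magazine_knob (a point): Centre of the upright round knob (20 mm diameter, 28 mm high) near the tail of the loose black steel wedge magazine, by which it is slid; 20 mm above the magazine's top, 56 mm above the runway floor; the thin neck below the knob is 6 mm high. Axes as the press.
- magazine: The magazine, 0.45 to 0.8 kg, 28 mm wide (x), 175 mm long, 36 mm high, nose to -y; starts 33 to 72 mm short of its stop. Origin on its underside, midway in width. The lug, 8 mm thick (15 to 23 mm above the underside), stands out on its +x side; its 11.2 mm vertical eye is at x = 38, y = 0 mm, its leading edge at y = -15 mm. With the lug at the stop, the eye lines up with the clevis bore.
- pin_knob (a point): Centre of the upright knob (22 mm diameter, 32 mm high) of the loose steel locking pin, about 0.11 kg, standing in one of the two holes of the block. 20 mm below this point is the underside of the collar (26 mm diameter, 4 mm thick); from there a round shank of 10 mm diameter reaches 40 mm further down, its last 4 mm tapering to a 7.4 mm flat point.
- pin_collar (a point): Centre of the underside of the locking pin's collar, on the pin's axis, z up along it. When the pin is home this is level with the clevis's top face.
- block: Fixed beech tool block 150 (x) x 70 (y) x 50 mm, origin under its centre; two 13 mm holes, 45 mm deep, at x = -40 and +40 mm. One holds the locking pin, the other the drift, either way round, each resting with its shoulder on the block's top.
- drift_center (a point): Bystander: a steel drift with a slim wooden-capped handle (18 mm diameter, then 14 mm, top 75 mm above the block, no collar) standing in the other hole of the block; this point is 20 mm above the block's top. Leave it.
- moulding: Bystander: a loose L-shaped oak moulding corner, legs about 150 x 34 mm, 24 mm high, origin under the middle. Leave it.
- weight: Bystander: a lead weight wrapped in tin, 68 mm diameter, 46 mm high, 1.8 kg, origin under its centre. Leave it.
- cutter: Bystander: a glass cutter with a round wooden handle and a brass head, about 135 mm long, 12 mm thick, lying on the bench, origin under its middle, x along it. Leave it.
Not all that is in view belongs to the job. What is shaped like the part that bears pin_knob but green or red is not meant.

How it is judged:
By the outcome, as a careful person would: the job done as asked, in the order asked, and still so for the second after the job is handed in, with the robot touching nothing.
It also fails if it takes over 54 s, if anything falls off the work surface, if the arm or the gripper's body presses on something with over 40 N, if the wrist force passes 120 N, or if a joint passes its speed limit or range.

### The arm

A 7-joint arm with a two-finger parallel gripper is mounted at the origin on the work surface. World frame = base frame: x ahead of the robot, y to its left, z up, the work surface at z = 0. Lengths are in m, angles in degrees, forces in N, time in s.
With the tool pointing down it reaches from about 0.425 to 0.875 m from the base axis. Payload 4.7 kg.
Tool frame: the origin (TCP) lies between the finger pads; the fingertips stand 19 mm ahead of it and the grasp point (between the pads) is the TCP; x points along the fingers, z is the direction in which the jaws open and shut, and the axes are right-handed (so a half turn about x gives the same grasp; the last joint's range is limited). The gripper opens to 87 mm and grips with 3 to 60 N. Pads are 19 mm wide; open, the fingers measure 117 mm over their backs; the gripper's body (75 mm by 190 mm) begins 51 mm behind the grasp point.
Start: joints at [-75.396, 18.392, -4.016, 83.108, 1.295, 78.541, -3.26], TCP at [0.155, 0.631, 0.242] pointing down, gripper open.
Joint ranges: [-163.93, 163.93], [-17.29, 119.83], [-79.2, 71.16], [3.27, 140.29], [-89.18, 269.18], [5.43, 117.66], [-154.24, 154.24]. Speed limits (degrees/s): [147.25, 147.25, 180, 180, 180, 180, 180].

### API

Orientations are given as [roll, pitch, yaw] about the fixed x, y, z axes, in that order (R = Rz(yaw) Ry(pitch) Rx(roll)).
In Python, from cell import monitor, read_camera, camera_model, env, regions_of gives the robot as it stands. The module is installed in compiled form; this text tells all that it offers.
- The arm moves only by the tool step_arm, never from a script. Its argument "deltas" is a list of rows, each a list of 5 numbers: the gripper's target within -1 to 1 (fully open at 1, half-way at 0, shut at -1), then the shift along the tool's x, y, z in m, then the turn about the tool's x in degrees. A call has 1 to 12 rows; each row is the pose to reach, as a shift and turn from the pose commanded when the call began, along the tool's axes at that moment; what a row does not reach only later rows make up. A row lasts 1/8 s, in which the tool goes at most 62.5 mm and 10.7 degrees, less where a joint would pass 70% of its speed; a pose out of reach is approached as far as the arm can. A call with a gripper value outside its range is refused whole. The fingers move at their own pace and stop on an object; "newtons" is the grip in N (left out, the last holds). Time passes only in rows, so rows that repeat a pose let the fingers close. It gives the time, the measured TCP pose, the force and the opening at its end, in the units of the state.
- monitor.get_obs(): the state, without advancing time (a new reading comes with each control period).
- read_camera(name): name is "scene" or "top" or "wrist"; returns (picture, depth): 400x640x3 uint8, red, green, blue; 400x640 float32, m along the optical axis (not along the pixel's ray), 0 where there is no reading.
- camera_model(name): a dict with "fx", "fy", "cx", "cy" (pixels), "xyz" and "attitude" of the camera in the world. Camera axes: x right, y down, z forward; pixel columns grow to the right and rows downward; lengths in m; the calibration is good to about 2 mm. A picture is of the moment at which its call begins: read the wrist's pose just before it. camera_model takes no time and is no camera call; for the wrist camera it gives the pose at the moment of the call.
- env.sign_off(): hands the job in, once; it reports no verdict.
Trained networks look in the newest picture that a camera, given by its name, has taken for a name from the list of things; names that differ only in an ending like _2 or _b are one class to them, and where a whole thing is asked for, a point or a joint stands for the part that bears it (a point fixed in the world has none). Each returns a list of dicts, best first, with "p" (0 to 1); they miss things now and then, are a little off and sometimes report something else, mostly with a low value. They report only what shows in the picture. A call takes as long as a camera call. They do not tell look-alikes from the thing itself.
- regions_of(camera, thing): "pixels" (400x640 bool, what is visible of it) and "pixel" ([column, row] in pixels, amid what is visible of it).
The state is a dict: "time_s": time; "qpos": joint angles; "joint_velocities": joint speeds; "effort": joint torques, N m; "tool_pos": TCP position; "tool_rot": TCP orientation; "force": force on the tool from outside, world axes, zero at the start; "wrist_torque": the same for the moment, N m; "grip_width": finger opening in m.
Only numpy, scipy, OpenCV 4.12 (cv2) and the standard library are available. Lean on these libraries where they do the work, as an engineer would, in place of code of your own. Each camera call takes 0.05 s, during which the arm holds its last target. There are 200 camera calls.

## Working session

There is one attempt and no reset: what is moved stays moved. The work goes in short steps, Python scripts to look and compute and a tool call to move; the robot and the scene stay as the last step left them, time stands still between calls to the robot, and variables do not carry over. Pictures are saved under pics/ and viewed, about 8 in all and at most 12, crops included, and the job is handed in when it is done.

Besides the shell and the picture viewer there is one more tool, called after "Emit:" as a command line: name --pt "numbers of a row" for each row, then --argument value for the rest. step_arm: Moves the arm, as the interface text tells. Its arguments: {"type":"object","properties":{"deltas":{"type":"array"},"newtons":{"type":"number"}},"required":["deltas"]}

```bash
mkdir -p pics
cat > h.py <<'E'
import numpy as np, cv2
from scipy.spatial.transform import Rotation as R
from cell import monitor, read_camera, camera_model, env, regions_of
def cam(name):
    m=camera_model(name); rgb,d=read_camera(name); return m,rgb,d
def rot(m):
    a=np.array(m["attitude"],float)
    return a if a.shape==(3,3) else R.from_euler('xyz',a,degrees=True).as_matrix()
def cloud(m,d):
    v,u=np.mgrid[:400,:640]
    p=np.stack([(u-m['cx'])/m['fx']*d,(v-m['cy'])/m['fy']*d,d],-1)
    return p@rot(m).T+np.array(m['xyz'])
def proj(m,P):
    q=(np.atleast_2d(P)-np.array(m['xyz']))@rot(m)
    return np.c_[q[:,0]/q[:,2]*m['fx']+m['cx'],q[:,1]/q[:,2]*m['fy']+m['cy']]
def save(n,rgb,s=1): cv2.imwrite('pics/'+n,cv2.resize(rgb[:,:,::-1],None,fx=s,fy=s,interpolation=cv2.INTER_CUBIC))
E
python3 - <<'E'
from h import *
o=monitor.get_obs(); print({k:np.round(v,3) for k,v in o.items()})
ims=[]
for n in ('scene','top'):
    m,rgb,d=cam(n); print(n,m); ims.append(rgb); P=cloud(m,d)
    for t in ('press','magazine_knob','magazine','pin_knob','block','drift_center','weight','moulding','cutter'):
        for r in regions_of(n,t)[:3]:
            q=P[r['pixels']&(d>0)]
            if len(q): print(n,t,round(r['p'],2),np.round(r['pixel']),len(q),np.round(np.median(q,0),3),'max',np.round(np.percentile(q,98,axis=0),3),'min',np.round(np.percentile(q,2,axis=0),3))
    np.savez(n,rgb=rgb,d=d)
save('a.png',ims[0],1.25);save('b.png',ims[1],1.25)
E
```

```text
{'time_s': np.float64(0.0), 'qpos': array([-75.396,  18.439,  -4.014,  83.178,   1.295,  78.541,  -3.261]), 'joint_velocities': array([ 0.062,  0.048,  0.003, -0.052,  0.008, -0.021, -0.023]), 'effort': array([ 1.0000e-03, -4.9131e+01, -4.0300e-01, -3.1252e+01, -6.4000e-02,
        4.4000e-02,  0.0000e+00]), 'tool_pos': array([0.155, 0.631, 0.24 ]), 'tool_rot': array([-176.677,   89.887, -100.475]), 'force': array([-0.453, -0.33 , -0.463]), 'wrist_torque': array([ 0.012, -0.027, -0.044]), 'grip_width': np.float64(0.087)}
scene {'fx': 471.2387160728013, 'fy': 471.2387160728013, 'cx': 317.50781309024296, 'cy': 197.51126670144268, 'xyz': array([1.05709932, 0.77325654, 0.65003124]), 'attitude': array([-1.23099623e+02, -1.04507816e-01,  1.45446620e+02])}
scene magazine_knob 0.75 [282. 190.] 1057 [ 0.598 -0.036  0.072] max [0.644 0.019 0.107] min [ 0.575 -0.151  0.045]
scene magazine 0.7 [284. 190.] 1072 [ 0.598 -0.035  0.072] max [0.644 0.019 0.107] min [ 0.575 -0.148  0.044]
scene pin_knob 0.84 [362. 296.] 345 [0.649 0.323 0.058] max [0.657 0.33  0.078] min [0.636 0.31  0.006]
scene pin_
[... 1607 characters left out ...]
3. 219.] 71 [0.523 0.174 0.076] max [0.534 0.186 0.08 ] min [0.513 0.165 0.041]
top block 0.6 [254. 220.] 1481 [0.512 0.281 0.05 ] max [0.583 0.33  0.056] min [0.444 0.233 0.017]
top drift_center 0.62 [246. 238.] 33 [0.476 0.289 0.11 ] max [0.481 0.296 0.129] min [0.471 0.286 0.078]
top weight 0.56 [185. 197.] 615 [0.584 0.461 0.047] max [0.614 0.497 0.053] min [0.553 0.434 0.002]
top moulding 0.66 [298. 149.] 1282 [0.709 0.163 0.017] max [0.832 0.262 0.028] min [ 0.668  0.124 -0.001]
top cutter 0.69 [350. 254.] 226 [0.434 0.03  0.011] max [0.486 0.036 0.016] min [ 0.367  0.021 -0.002]
top cutter 0.57 [484. 179.] 11007 [ 0.598 -0.26   0.101] max [0.669 0.018 0.381] min [ 0.528 -0.449  0.026]
```

View pics/a.png

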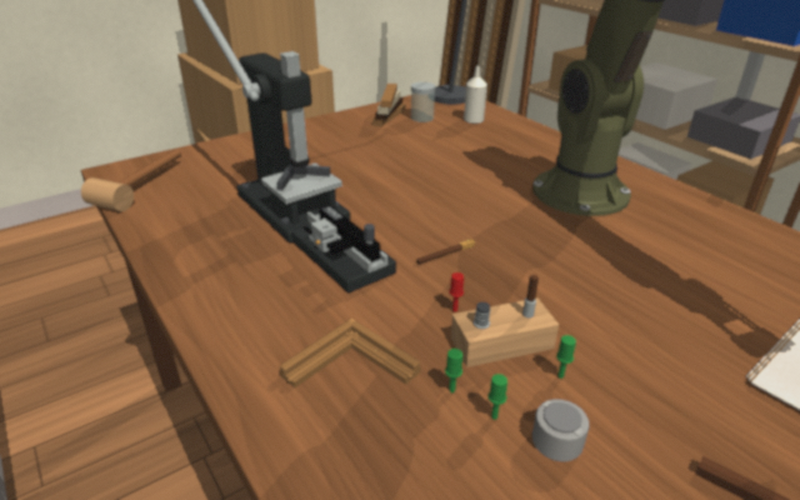

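View pics/b.png

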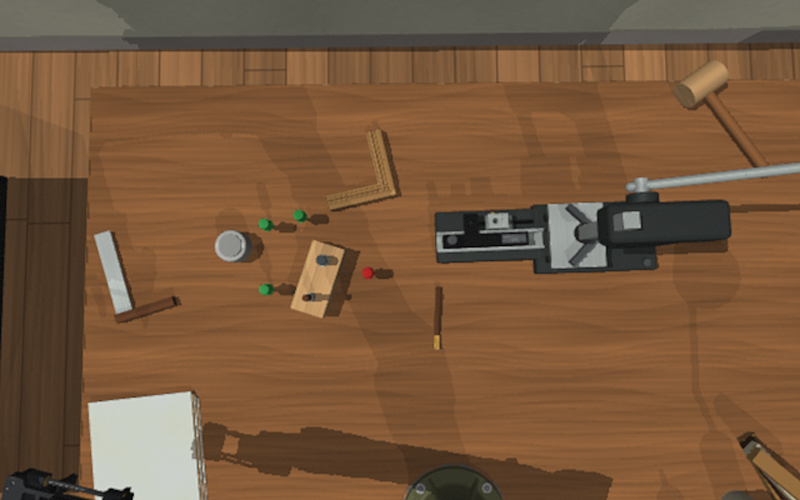

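Both views agree. The press bed runs along world y, with its tail at pixel (440,238) in the top view and the clevis at (497,220). The block has the steel pin at (326,260) and the drift at (310,297). The green and red look-alikes stand around the block.

Run:
```python
from h import *
print(R.from_euler('xyz',monitor.get_obs()['tool_rot'],degrees=True).as_matrix().round(3))
for n in ('top','scene'):
    z=np.load(n+'.npz'); m=camera_model(n); P=cloud(m,z['d']); X,Y,Z=P[...,0],P[...,1],P[...,2]
    def f(name,mask,rect=True):
        q=P[mask]; 
        r=cv2.minAreaRect((q[:,:2]*1000).astype(np.float32)) if len(q)>5 else None
        print(n,name,len(q),np.median(q,0).round(4),r)
    inb=(X>.5)&(X<.68)
    f('bed',inb&(Y>-.19)&(Y<.05)&(Z>.02)&(Z<.06))
    f('table',inb&(Y>-.35)&(Y<-.18)&(Z>.09)&(Z<.102))
    f('knobtop',(X>.57)&(X<.625)&(Y>-.06)&(Y<.03)&(Z>.098)&(Z<.116))
    f('clevtop',(X>.61)&(X<.67)&(Y>-.17)&(Y<.0)&(Z>.066)&(Z<.082))
    f('blocktop',(X>.43)&(X<.6)&(Y>.22)&(Y<.35)&(Z>.04)&(Z<.056))
    f('pintop',(X>.52)&(X<.59)&(Y>.24)&(Y<.31)&(Z>.078)&(Z<.095))
    f('drift',(X>.45)&(X<.51)&(Y>.24)&(Y<.32)&(Z>.1)&(Z<.135))
```

```text
[[ 0.    -0.971  0.238]
 [ 0.     0.238  0.971]
 [-1.    -0.     0.   ]]
top bed 2373 [ 0.6073 -0.0824  0.0316] ((594.3792724609375, -79.41747283935547), (148.5911865234375, 221.11241149902344), 0.019365491345524788)
top table 1560 [ 0.5865 -0.2319  0.0973] ((596.5096435546875, -270.0673522949219), (130.0778350830078, 154.23672485351562), 1.6932584047317505)
top knobtop 48 [0.588  0.0042 0.1076] ((588.3604736328125, 3.8736886978149414), (17.71158218383789, 17.31072998046875), 64.96751403808594)
top clevtop 185 [ 0.6288 -0.0952  0.0742] ((629.4124145507812, -73.82804870605469), (84.52809143066406, 31.2484188079834), 88.98677062988281)
top blocktop 1419 [0.5119 0.2826 0.0505] ((513.5714721679688, 282.59930419921875), (70.98822784423828, 150.11065673828125), 71.45608520507812)
top pintop 61 [0.5517 0.2698 0.0857] ((550.7791137695312, 269.6429748535156), (20.05263900756836, 20.379484176635742), 28.830516815185547)
top drift 33 [0.4766 0.2931 0.1247] ((475.3324279785156, 293.9610900878906), (11.867218971252441, 12.305024147033691), 41.74356460571289)
scene bed 1839 [ 0.6263 -0.0271  0.031
[... 254 characters left out ...]
 knobtop 60 [0.59   0.0078 0.1061] ((588.6177978515625, 5.549530029296875), (17.638341903686523, 18.662189483642578), 48.653072357177734)
scene clevtop 168 [ 0.6298 -0.0926  0.0739] ((628.52685546875, -93.81119537353516), (30.7547550201416, 44.1981201171875), 1.6684763431549072)
scene blocktop 1839 [0.5171 0.2914 0.0501] ((512.6021728515625, 282.7141418457031), (74.80289459228516, 151.7659454345703), 71.72123718261719)
scene pintop 97 [0.5539 0.2722 0.0853] ((551.57275390625, 270.346923828125), (21.405811309814453, 19.270042419433594), 57.286251068115234)
scene drift 100 [0.4782 0.2979 0.1163] ((476.30517578125, 296.006591796875), (13.764825820922852, 12.931775093078613), 27.519763946533203)
```

Emit:
step_arm --pt "1 0 -0.05 -0.044 -2" --pt "1 0 -0.095 -0.084 -4" --pt "1 0 -0.14 -0.124 -6" --pt "1 0 -0.185 -0.164 -8" --pt "1 0 -0.23 -0.204 -10" --pt "1 0 -0.275 -0.244 -12" --pt "1 0 -0.32 -0.284 -14" --pt "1 0 -0.365 -0.324 -15.4" --pt "1 0 -0.41 -0.364 -15.4" --pt "1 0.01 -0.455 -0.404 -15.4" --pt "1 0.02 -0.5 -0.444 -15.4" --pt "1 0.03 -0.54 -0.479 -15.4" --newtons 15

```text
time_s: 2.5
tool_pos: [0.5663, 0.0352, 0.2117]
tool_rot: [-80.0, 89.9, 11.6]
force: [-0.3, 0.7, 0.4]
grip_width: 0.087
```

Run:
```python
from h import *
o=monitor.get_obs(); print({k:np.round(o[k],3) for k in('time_s','qpos','tool_pos','tool_rot','force')})
print(R.from_euler('xyz',o['tool_rot'],degrees=True).as_matrix().round(3))
m,rgb,d=cam('wrist'); print(m); P=cloud(m,d); save('w1.png',rgb,1.25)
for t in ('magazine_knob',):
    for r in regions_of('wrist',t)[:3]: print(r['p'],r['pixel'])
X,Y,Z=P[...,0],P[...,1],P[...,2]
for nm,lo,hi in(('mknob',(.56,-.03,.098),(.62,.04,.116)),('clev',(.6,-.17,.068),(.68,-.05,.08)),('rails',(.5,-.2,.045),(.68,.05,.055))):
    q=P[(P>lo).all(-1)&(P<hi).all(-1)]
    if len(q)>5: print(nm,len(q),np.median(q,0).round(4),cv2.minAreaRect((q[:,:2]*1000).astype(np.float32)))
```

```text
{'time_s': np.float64(2.5), 'qpos': array([-32.589,   9.71 ,  29.531,  98.598,  -5.   ,  72.921,  89.619]), 'tool_pos': array([0.566, 0.035, 0.212]), 'tool_rot': array([-79.954,  89.926,  11.612]), 'force': array([-0.292,  0.727,  0.363])}
[[ 0.001 -1.    -0.027]
 [ 0.    -0.027  1.   ]
 [-1.    -0.001  0.   ]]
{'fx': 293.2787950286716, 'fy': 293.2787950286716, 'cx': 317.04199177561645, 'cy': 200.07501117545448, 'xyz': array([0.50079317, 0.03393552, 0.35515607]), 'attitude': array([1.66019075e+02, 4.19009422e-02, 9.15847167e+01])}
0.88 [224.4, 212.6]
mknob 408 [0.5857 0.0034 0.108 ] ((587.1415405273438, 3.0428028106689453), (19.332847595214844, 18.637086868286133), 73.8609848022461)
clev 498 [ 0.6136 -0.0932  0.0743] ((609.3512573242188, -86.81632232666016), (19.115575790405273, 59.31063461303711), 0.9673239588737488)
rails 1936 [ 0.5736 -0.0813  0.0506] ((596.4930419921875, -82.37252044677734), (54.857601165771484, 224.7666778564453), 1.8069918155670166)
```

View pics/w1.png

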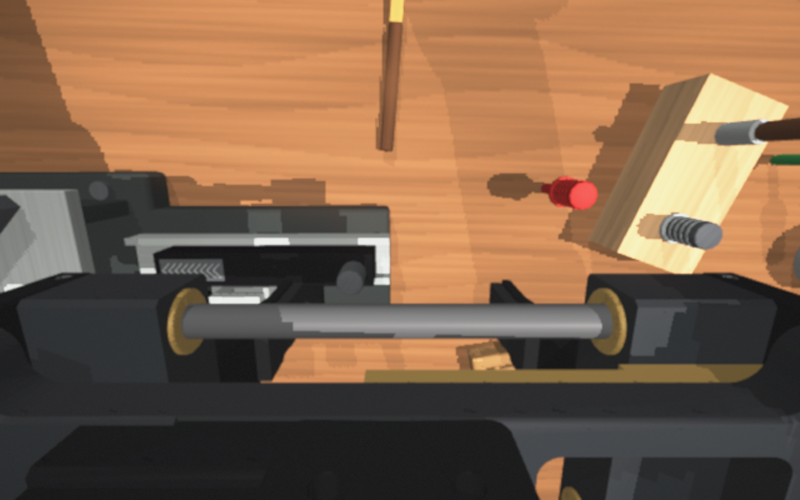

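The wrist view shows the magazine knob at about (350,277), between the fingers and left of them. The gripper body is long in the jaw direction, and the press head is well clear to the left. I'll go down onto the knob and grip it lightly.

Emit:
step_arm --pt "0.3 0 -0.0208 -0.0323 0" --pt "0.3 0.03 -0.0208 -0.0323 0" --pt "0.3 0.06 -0.0208 -0.0323 0" --pt "0.3 0.085 -0.0208 -0.0323 0" --pt "0.3 0.105 -0.0208 -0.0323 0" --pt "0.3 0.112 -0.0208 -0.0323 0" --pt "0.3 0.112 -0.0208 -0.0323 0" --pt "-0.3 0.112 -0.0208 -0.0323 0" --pt "-1 0.112 -0.0208 -0.0323 0" --pt "-1 0.112 -0.0208 -0.0323 0" --pt "-1 0.112 -0.0208 -0.0323 0" --pt "-1 0.112 -0.0208 -0.0323 0" --newtons 12

```text
time_s: 4.1
tool_pos: [0.5872, 0.0037, 0.0998]
tool_rot: [-162.1, 89.9, -70.6]
force: [-0.6, -3.9, 1.3]
grip_width: 0.0194
```

Emit:
step_arm --pt "-1 0 0 -0.003 0" --pt "-1 0 0 -0.006 0" --pt "-1 0 0 -0.009 0" --pt "-1 0 0 -0.012 0" --pt "-1 0 0 -0.015 0" --pt "-1 0 0 -0.018 0" --pt "-1 0 0 -0.02 0" --pt "-1 0 0 -0.022 0" --pt "-1 0 0 -0.024 0" --pt "-1 0 0 -0.026 0" --pt "-1 0 0 -0.028 0" --pt "-1 0 0 -0.03 0"

```text
time_s: 5.6
tool_pos: [0.5881, -0.0203, 0.0998]
tool_rot: [-6.6, 89.7, 85.2]
force: [-0.1, 5.6, 2.5]
grip_width: 0.0196
```

Emit:
step_arm --pt "-1 0 0 -0.0012 0" --pt "-1 0 0 -0.0024 0" --pt "-1 0 0 -0.0036 0" --pt "-1 0 0 -0.0048 0"

```text
time_s: 6.1
tool_pos: [0.5883, -0.0251, 0.0998]
tool_rot: [-5.8, 89.7, 86.0]
force: [-0.1, 6.0, 3.0]
grip_width: 0.0194
```

Emit:
step_arm --pt "-1 0 0 -0.0012 0" --pt "-1 0 0 -0.0024 0" --pt "-1 0 0 -0.0036 0" --pt "-1 0 0 -0.0048 0" --pt "-1 0 0 -0.006 0"

```text
time_s: 6.72
tool_pos: [0.5885, -0.031, 0.0998]
tool_rot: [-5.3, 89.7, 86.5]
force: [0.6, 6.4, 2.7]
grip_width: 0.0195
```

Run:
```python
from h import *
o=monitor.get_obs(); print({k:np.round(o[k],4) for k in('time_s','tool_pos','force')})
m,rgb,d=cam('scene'); P=cloud(m,d)
c=proj(m,[[.62,-.08,.07]])[0].astype(int); print(c)
x0,y0=c[0]-50,c[1]-38
save('s2.png',rgb[y0:y0+75,x0:x0+100],8)
ax=np.array([-.029,1]); 
for nm,n in(('now',None),):
  rel=P[...,:2]-np.array([.588,.0035]); y=rel@ax; x=rel@np.array([1,.029])
  q=(abs(x-.038)<.017)&(P[...,2]>.068)&(P[...,2]<.08)&(y>-.2)&(y<0)
  print('clevis y rel knob0',np.percentile(y[q],[1,5,50,95,99]).round(4), q.sum())
  q=(abs(x-.038)<.012)&(P[...,2]>.05)&(P[...,2]<.065)&(y>-.2)&(y<0)
  print('lug', np.percentile(y[q],[1,5,50,95,99]).round(4),q.sum())
```

```text
{'time_s': np.float64(6.725), 'tool_pos': array([ 0.5885, -0.031 ,  0.0998]), 'force': array([0.5718, 6.3851, 2.7285])}
[264 183]
clevis y rel knob0 [-0.1216 -0.1173 -0.0983 -0.0784 -0.0764] 158
lug [-0.1082 -0.0889 -0.0698 -0.0619 -0.0616] 78
```

View pics/s2.png

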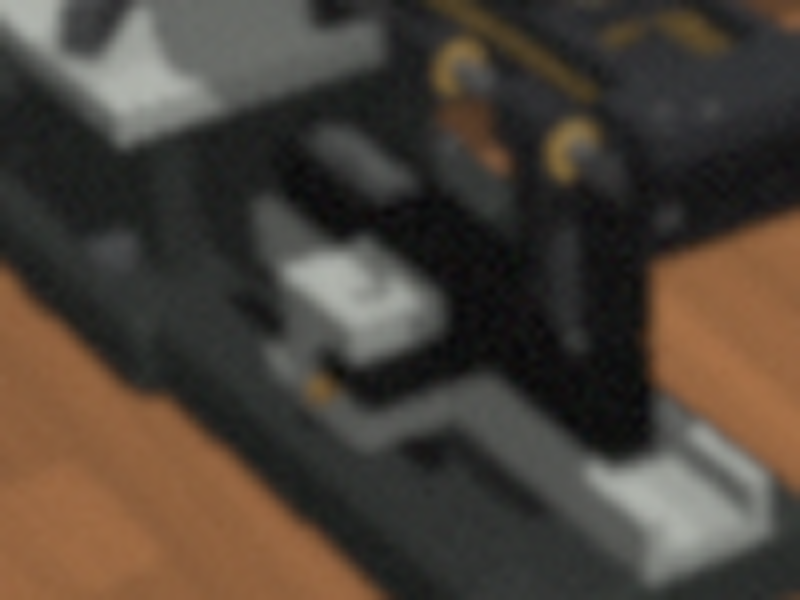

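Emit:
step_arm --pt "-1 0 0 -0.001 0" --pt "-1 0 0 -0.002 0" --pt "-1 0 0 -0.003 0" --pt "-1 0 0 -0.004 0"

```text
time_s: 7.28
tool_pos: [0.5886, -0.035, 0.0998]
tool_rot: [-6.1, 89.7, 85.7]
force: [-0.2, 6.7, 2.1]
grip_width: 0.0196
```

The scene crop shows the clevis top with its dark bore at crop (374,285). The slot below it is still being entered. I'll keep sliding gently.

Emit:
step_arm --pt "-1 0 0 -0.001 0" --pt "-1 0 0 -0.002 0" --pt "-1 0 0 -0.003 0" --pt "-1 0 0 -0.004 0" --pt "-1 0 0 -0.005 0" --pt "-1 0 0 -0.006 0"

```text
time_s: 8.02
tool_pos: [0.5888, -0.041, 0.0998]
tool_rot: [-6.0, 89.7, 85.8]
force: [0.2, 6.5, 2.3]
grip_width: 0.019
```

Emit:
step_arm --pt "-1 0 0 -0.001 0" --pt "-1 0 0 -0.002 0" --pt "-1 0 0 -0.003 0" --pt "-1 0 0 -0.004 0" --pt "-1 0 0 -0.005 0" --pt "-1 0 0 -0.006 0"

```text
time_s: 8.78
tool_pos: [0.589, -0.0467, 0.0998]
tool_rot: [-5.2, 89.7, 86.6]
force: [-0.2, 7.0, 3.3]
grip_width: 0.0198
```

Emit:
step_arm --pt "-1 0 0 -0.001 0" --pt "-1 0 0 -0.002 0" --pt "-1 0 0 -0.003 0"

```text
time_s: 9.15
tool_pos: [0.589, -0.0468, 0.0997]
tool_rot: [0.4, 89.5, 92.3]
force: [-2.0, 12.7, 3.1]
grip_width: 0.0193
```

Emit:
step_arm --pt "-1 0 0 0.002 0" --pt "-1 0 0 0.004 0" --pt "-1 0 0 0.006 0" --pt "-1 0 0 0.006 0"

```text
time_s: 9.65
tool_pos: [0.589, -0.0466, 0.0997]
tool_rot: [-28.4, 89.9, 63.3]
force: [0.8, 6.3, 1.4]
grip_width: 0.0198
```

Emit:
step_arm --pt "-1 0 0 0.003 0" --pt "-1 0 0 0.005 0" --pt "-0.3 0 0 0.005 0" --pt "0.2 0 0 0.005 0" --pt "0.2 0 0 0.005 0" --pt "0.2 0 0 0.005 0" --pt "0.2 -0.02 0 0.005 0" --pt "0.2 -0.05 0 0.005 0" --pt "0.2 -0.08 0 0.005 0"

```text
time_s: 10.78
tool_pos: [0.5886, -0.0433, 0.1819]
tool_rot: [-85.5, 89.9, 6.1]
force: [0.3, 0.9, -0.2]
grip_width: 0.0523
```

Run:
```python
from h import *
o=monitor.get_obs(); print({k:np.round(o[k],4) for k in('time_s','qpos','tool_pos','force')})
T=R.from_euler('xyz',o['tool_rot'],degrees=True).as_matrix();print(T.round(3))
m,rgb,d=cam('wrist'); P=cloud(m,d)
for nm,lo,hi in(('mknob',(.56,-.09,.1),(.62,.04,.116)),('clev',(.6,-.17,.07),(.66,-.05,.078)),('pin',(.52,.24,.078),(.59,.31,.095)),('drift',(.45,.24,.11),(.51,.32,.135)),('block',(.43,.22,.045),(.6,.35,.055))):
    q=P[(P>lo).all(-1)&(P<hi).all(-1)]
    if len(q)>5: print(nm,len(q),np.median(q,0).round(4),cv2.minAreaRect((q[:,:2]*1000).astype(np.float32)))
save('w2.png',rgb[150:300,80:330],3.2)
m,rgb,d=cam('top'); P=cloud(m,d)
for nm,lo,hi in(('mknob',(.56,-.09,.1),(.62,.04,.116)),('clev',(.6,-.17,.066),(.66,-.05,.078))):
    q=P[(P>lo).all(-1)&(P<hi).all(-1)]
    if len(q)>5: print('top',nm,len(q),np.median(q,0).round(4),cv2.minAreaRect((q[:,:2]*1000).astype(np.float32)))
```

```text
{'time_s': np.float64(10.775), 'qpos': array([-25.739 ,  14.3051,  32.0132,  97.6315,  -8.0141,  70.2754,
        99.7722]), 'tool_pos': array([ 0.5886, -0.0433,  0.1819]), 'force': array([ 0.3401,  0.8875, -0.2075])}
[[ 0.001 -1.    -0.028]
 [ 0.    -0.028  1.   ]
 [-1.    -0.001  0.   ]]
mknob 514 [ 0.5877 -0.0453  0.1081] ((588.7213745117188, -45.3895149230957), (19.140338897705078, 18.874643325805664), 80.6958999633789)
clev 1029 [ 0.6039 -0.1095  0.0745] ((613.6016845703125, -112.9852066040039), (27.186594009399414, 113.8271255493164), 0.005422655027359724)
block 2225 [0.5552 0.245  0.05  ] ((550.0963134765625, 239.89480590820312), (91.10377502441406, 43.0354118347168), 15.11305046081543)
top mknob 13 [ 0.5901 -0.0383  0.1079] ((591.6917724609375, -38.20962905883789), (12.301093101501465, 5.22206974029541), 3.1361026763916016)
```

View pics/w2.png

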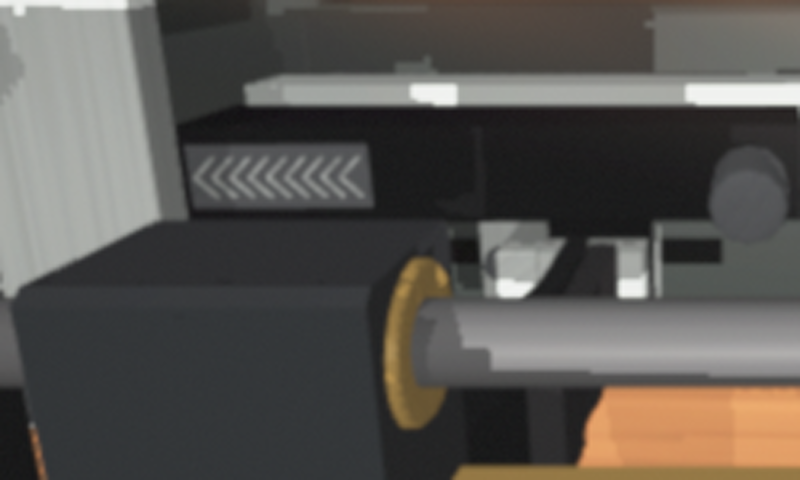

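The crop shows the knob at about (748,195), and the clevis is partly hidden by the gripper. I'll move outward so the wrist camera sees the clevis bore from close by.

Emit:
step_arm --pt "0.2 0 -0.03 -0.01 0" --pt "0.2 0 -0.06 -0.02 0" --pt "0.2 0.01 -0.09 -0.03 0" --pt "0.2 0.017 -0.11 -0.04 0" --pt "0.2 0.017 -0.11 -0.04 0" --pt "0.2 0.017 -0.11 -0.04 0"

```text
time_s: 11.62
tool_pos: [0.6988, -0.0798, 0.1629]
tool_rot: [46.9, 90.0, 138.5]
force: [0.7, 0.2, 0.1]
grip_width: 0.0522
```

Run:
```python
from h import *
o=monitor.get_obs(); print({k:np.round(o[k],4) for k in('time_s','tool_pos','force')})
m,rgb,d=cam('wrist'); P=cloud(m,d); np.savez('w3',rgb=rgb,d=d,P=P,xyz=m['xyz'],att=m['attitude']); print(m['xyz'],m['attitude'])
X,Y,Z=P[...,0],P[...,1],P[...,2]
for nm,lo,hi in(('mknob',(.56,-.09,.1),(.62,.04,.116)),('clev',(.61,-.14,.07),(.66,-.05,.078)),('rails',(.5,-.2,.045),(.625,.05,.055)),('magtop',(.57,-.2,.071),(.605,.05,.078))):
    q=P[(P>lo).all(-1)&(P<hi).all(-1)]
    if len(q)>5: print(nm,len(q),np.median(q,0).round(4),cv2.minAreaRect((q[:,:2]*1000).astype(np.float32)))
c=proj(m,[[.629,-.095,.074]])[0].astype(int); print(c)
save('w3.png',rgb[max(0,c[1]-50):c[1]+50,c[0]-66:c[0]+66],6)
```

```text
{'time_s': np.float64(11.625), 'tool_pos': array([ 0.6988, -0.0798,  0.1629]), 'force': array([0.6885, 0.2338, 0.096 ])}
[ 0.63350922 -0.08121435  0.30640257] [1.66118803e+02 3.26468360e-02 9.16193313e+01]
mknob 882 [ 0.5899 -0.0463  0.108 ] ((589.4293823242188, -45.9661865234375), (19.20058822631836, 18.88396644592285), 47.0706901550293)
clev 2079 [ 0.6279 -0.097   0.0744] ((628.4848022460938, -95.62433624267578), (29.668846130371094, 41.97807312011719), 1.5541874170303345)
rails 3270 [ 0.6058 -0.0553  0.0503] ((596.80029296875, -85.00394439697266), (54.7603759765625, 230.3440399169922), 1.6589514017105103)
magtop 8242 [ 0.5919 -0.1201  0.0745] ((591.4948120117188, -115.30848693847656), (28.02948760986328, 169.9868927001953), 1.5690428018569946)
[299 121]
```

View pics/w3.png

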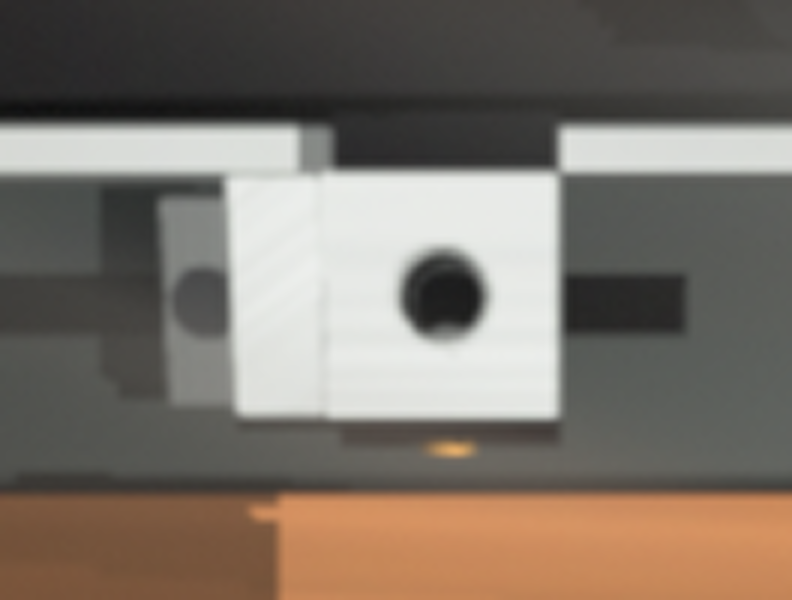

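The crop shows the bore cleanly at crop (444,295), with the hole dark right through. I'll compute its position.

```bash
cat >> h.py <<'E'
def plane(m,uv,z):
    r=rot(m)@np.array([(uv[0]-m['cx'])/m['fx'],(uv[1]-m['cy'])/m['fy'],1]); o=np.array(m['xyz']); return o+r*(z-o[2])/r[2]
def tooldelta(o,target):
    T=R.from_euler('xyz',o['tool_rot'],degrees=True).as_matrix(); return (np.asarray(target)-o['tool_pos'])@T
E
python3 - <<'E'
from h import *
z=np.load('w3.npz'); m=dict(camera_model('wrist'),xyz=z['xyz'],attitude=z['att'])
g=cv2.cvtColor(z['rgb'],cv2.COLOR_RGB2GRAY)
c=g[110:131,296:319].astype(int); print(c[3:-3,2:-2])
w=np.clip(170-c,0,None)*(c<170)
lab,n=None,None
b=(cv2.resize(c.astype(np.float32),None,fx=8,fy=8,interpolation=cv2.INTER_CUBIC)<130).astype(np.uint8)
k,_,st,ce=cv2.connectedComponentsWithStats(b)
for s,cc in zip(st[1:],ce[1:]):
    if s[4]>2000: 
        uv=(cc+.5)/8-.5+[296,110]; print(s/8,uv,plane(m,uv,.074).round(4))
o=monitor.get_obs();print(o['tool_pos'],tooldelta(o,plane(m,uv,.074)))
E
```

```text
[[229 226 219 204 183 161 136 114 104 106 122 137 163 196 220 228 229 229
  229]
 [227 220 202 177 146 106  73  62  62  66  72  87 116 152 194 221 228 229
  229]
 [226 214 184 140  92  58  52  56  62  66  64  66  80 116 161 202 224 230
  231]
 [223 201 158 100  58  51  52  51  47  45  45  47  58  85 126 176 217 230
  232]
 [222 189 127  69  51  53  43  33  33  31  31  33  34  50  95 155 208 229
  232]
 [219 180 108  56  51  42  32  30  29  30  30  29  29  34  68 130 190 224
  232]
 [215 168  94  58  53  35  29  31  30  30  29  29  30  30  50 114 177 219
  231]
 [214 166  87  57  52  34  30  30  30  30  30  29  29  30  45 104 171 217
  230]
 [216 168  88  54  48  35  32  32  33  32  31  31  31  31  48 114 181 221
  231]
 [222 182 105  58  48  36  33  32  31  31  31  31  32  32  61 132 196 226
  231]
 [228 204 138  73  51  38  34  33  34  34  34  33  31  43  89 154 211 230
  233]
 [231 220 182 119  63  45  38  41  48  52  48  44  42  67 127 187 223 233
  234]
 [230 228 217 169  95  64  59  73  87  91  88  82  86 122 171 213 228 232
  232]
 [229 228 225 205 157 118 104 112 120 123 125 128 144 177 208 223 229 230
  230]
 [228 228 227 223 210 185 167 157 157 156 165 174 191 213 224 229 230 230
  230]]
[   3.875    3.      14.      14.    1226.125] [306.33192094 119.6790129 ] [ 0.6279 -0.0897  0.074 ]
[ 0.69883515 -0.07959341  0.16315054] [ 0.08914056  0.07122822 -0.00815681]
```

Emit:
step_arm --pt "0.2 -0.005 0.01 0.035 2" --pt "0.2 -0.012 0.018 0.08 6" --pt "0.2 -0.012 0.027 0.125 10" --pt "0.2 -0.012 0.036 0.17 14" --pt "0.2 -0.012 0.045 0.215 18" --pt "0.2 -0.012 0.054 0.26 20" --pt "0.2 -0.012 0.063 0.305 20" --pt "0.2 -0.012 0.0686 0.337 20" --pt "0.2 -0.012 0.0686 0.337 20" --pt "0.2 -0.012 0.0686 0.337 20" --pt "0.2 -0.012 0.0686 0.337 20"

```text
time_s: 13.05
tool_pos: [0.6219, 0.2527, 0.1751]
tool_rot: [-97.0, 90.0, -25.6]
force: [0.6, -0.4, -0.2]
grip_width: 0.0525
```

Run:
```python
from h import *
o=monitor.get_obs(); print({k:np.round(o[k],4) for k in('time_s','qpos','tool_pos','force')})
print(R.from_euler('xyz',o['tool_rot'],degrees=True).as_matrix().round(3))
m,rgb,d=cam('wrist'); P=cloud(m,d); np.savez('w4',rgb=rgb,d=d,xyz=m['xyz'],att=m['attitude'])
for nm,lo,hi in(('pin',(.52,.24,.08),(.59,.31,.095)),('drift',(.45,.24,.11),(.51,.32,.135)),('block',(.43,.22,.045),(.6,.35,.055))):
    q=P[(P>lo).all(-1)&(P<hi).all(-1)]
    if len(q)>5: print(nm,len(q),np.median(q,0).round(4),cv2.minAreaRect((q[:,:2]*1000).astype(np.float32)))
c=proj(m,[[.551,.27,.086]])[0].astype(int); print(c)
for r in regions_of('wrist','pin_knob')[:4]: print(r['p'],r['pixel'],r['pixels'].sum())
save('w4.png',rgb[max(0,c[1]-60):c[1]+60,c[0]-80:c[0]+80],5)
```

```text
{'time_s': np.float64(13.05), 'qpos': array([-47.0596,  24.8546,  30.2483,  85.7672, -12.7721,  72.8004,
        56.1026]), 'tool_pos': array([0.6219, 0.2527, 0.1751]), 'force': array([ 0.6073, -0.4397, -0.1677])}
[[ 0.001 -0.948  0.318]
 [-0.     0.318  0.948]
 [-1.    -0.001 -0.   ]]
pin 637 [0.5509 0.2694 0.0863] ((551.0849609375, 269.5810852050781), (21.24647331237793, 20.846771240234375), 26.324756622314453)
block 11733 [0.5175 0.2797 0.0504] ((523.3309936523438, 278.3108825683594), (70.28863525390625, 128.23046875), 71.77568054199219)
[308 117]
0.96 [420.4, 10.8] 623
0.91 [393.0, 200.0] 857
0.84 [467.7, 157.2] 1141
0.68 [197.7, 125.7] 1080
```

View pics/w4.png

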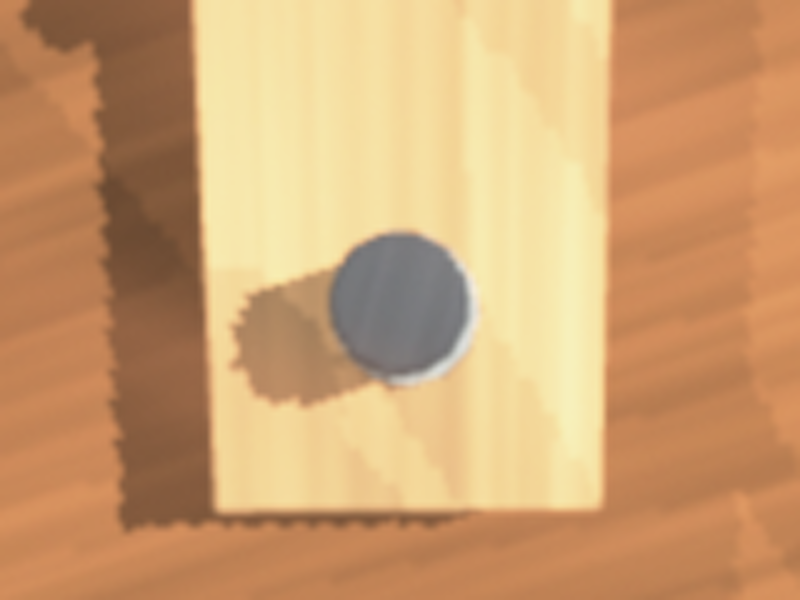

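The crop shows the steel pin's knob at crop (401,304), standing upright in the block with clear space on both sides. I'll move in and grip it.

Emit:
step_arm --pt "0.2 0 0.03 -0.003 0" --pt "0.2 0 0.06 -0.0065 0" --pt "0.2 0 0.0725 -0.0065 0" --pt "0.2 0.025 0.0725 -0.0065 0" --pt "0.2 0.055 0.0725 -0.0065 0" --pt "0.2 0.08 0.0725 -0.0065 0" --pt "0.2 0.093 0.0725 -0.0065 0" --pt "0.2 0.097 0.0725 -0.0065 0" --pt "0.2 0.097 0.0725 -0.0065 0" --pt "-0.2 0.097 0.0725 -0.0065 0" --pt "-1 0.097 0.0725 -0.0065 0" --pt "-1 0.097 0.0725 -0.0065 0" --newtons 40

```text
time_s: 14.65
tool_pos: [0.5507, 0.2717, 0.078]
tool_rot: [-29.0, 90.0, 42.7]
force: [-0.2, 0.7, -0.1]
grip_width: 0.0304
```

Emit:
step_arm --pt "-1 0 0 0 0" --pt "-1 0 0 0 0" --pt "-1 0 0 0 0"

```text
time_s: 15.02
tool_pos: [0.5504, 0.2708, 0.0778]
tool_rot: [163.0, 89.9, -125.5]
force: [-2.3, -2.9, 4.9]
grip_width: 0.0208
```

Run:
```python
from h import *
o=monitor.get_obs(); print({k:np.round(o[k],4) for k in('time_s','tool_pos','force','grip_width','wrist_torque')})
T=R.from_euler('xyz',o['tool_rot'],degrees=True).as_matrix();print(T.round(3))
z=np.load('w4.npz'); m=dict(camera_model('wrist'),xyz=z['xyz'],attitude=z['att'])
p=plane(m,(307.8,117.4),.086); print(p, (p-o['tool_pos'])@T)
```

```text
{'time_s': np.float64(15.025), 'tool_pos': array([0.5504, 0.2708, 0.0778]), 'force': array([-2.301 , -2.8831,  4.9474]), 'grip_width': np.float64(0.0208), 'wrist_torque': array([-0.8071,  0.5307,  0.0516])}
[[-0.001 -0.949  0.316]
 [-0.001  0.316  0.949]
 [-1.     0.    -0.001]]
[0.55062766 0.26940045 0.086     ] [-0.00816589 -0.00060794 -0.00124843]
```

The grip width is 20.8 mm, so the pin is held. I'll lift it straight out, then carry it over the clevis.

Emit:
step_arm --pt "-1 -0.01 0 0 0" --pt "-1 -0.025 0 0 0" --pt "-1 -0.045 0 0 0" --pt "-1 -0.07 0 0 0" --pt "-1 -0.095 0 0 0" --pt "-1 -0.115 0 0 0" --pt "-1 -0.12 0 0 0"

```text
time_s: 15.9
tool_pos: [0.5515, 0.2725, 0.2001]
tool_rot: [-30.7, 89.8, 40.9]
force: [-0.1, 0.3, -1.3]
grip_width: 0.021
```

Emit:
step_arm --pt "-1 0 -0.015 -0.025 -2" --pt "-1 0 -0.034 -0.057 -5" --pt "-1 0 -0.056 -0.095 -8" --pt "-1 0 -0.078 -0.132 -11" --pt "-1 0 -0.1 -0.17 -14" --pt "-1 0 -0.122 -0.207 -17" --pt "-1 0 -0.144 -0.244 -20" --pt "-1 0 -0.166 -0.282 -20" --pt "-1 0 -0.18 -0.306 -20" --pt "-1 0 -0.1869 -0.3171 -20" --pt "-1 0 -0.1869 -0.3171 -20" --pt "-1 0 -0.1869 -0.3171 -20"

```text
time_s: 17.4
tool_pos: [0.6278, -0.0861, 0.1973]
tool_rot: [18.6, 89.9, 110.3]
force: [-0.0, -0.2, -1.0]
grip_width: 0.0209
```

Run:
```python
from h import *
o=monitor.get_obs(); print({k:np.round(o[k],4) for k in('time_s','tool_pos','force','grip_width','wrist_torque')})
print(R.from_euler('xyz',o['tool_rot'],degrees=True).as_matrix().round(3), tooldelta(o,[.6275,-.089,.15]))
m,rgb,d=cam('scene')
c=proj(m,[[.6275,-.089,.115]])[0].astype(int)
save('s3.png',rgb[c[1]-38:c[1]+38,c[0]-50:c[0]+50],8); print(c,proj(m,[[.6279,-.0897,.074],[.6275,-.089,o['tool_pos'][2]-.068],[.6275,-.089,o['tool_pos'][2]-.028]])-c+[50,38])
P=cloud(m,d); X,Y,Z=P[...,0],P[...,1],P[...,2]
for z0 in (.135,.145,.155,.161,.165,.169):
    q=P[(abs(X-.6275)<.025)&(abs(Y+.089)<.025)&(abs(Z-z0)<.003)]
    print(z0,len(q), q.mean(0).round(4) if len(q) else '')
```

```text
{'time_s': np.float64(17.4), 'tool_pos': array([ 0.6278, -0.0861,  0.1973]), 'force': array([-0.0226, -0.1991, -1.0024]), 'grip_width': np.float64(0.0209), 'wrist_torque': array([0.0671, 0.0001, 0.0075])}
[[-0.001 -1.    -0.03 ]
 [ 0.001 -0.03   1.   ]
 [-1.     0.     0.001]] [ 0.0472488   0.00040132 -0.00297668]
[258 166] [[51.53812478 53.12947558]
 [50.26769176 32.61738428]
 [49.08096088 16.98155548]]
0.135 9 [ 0.6303 -0.0821  0.1357]
0.145 9 [ 0.6295 -0.0823  0.1451]
0.155 11 [ 0.6293 -0.0812  0.1552]
0.161 13 [ 0.6295 -0.0816  0.1615]
0.165 10 [ 0.6298 -0.0813  0.1638]
0.169 5 [ 0.6307 -0.0758  0.1711]
```

View pics/s3.png

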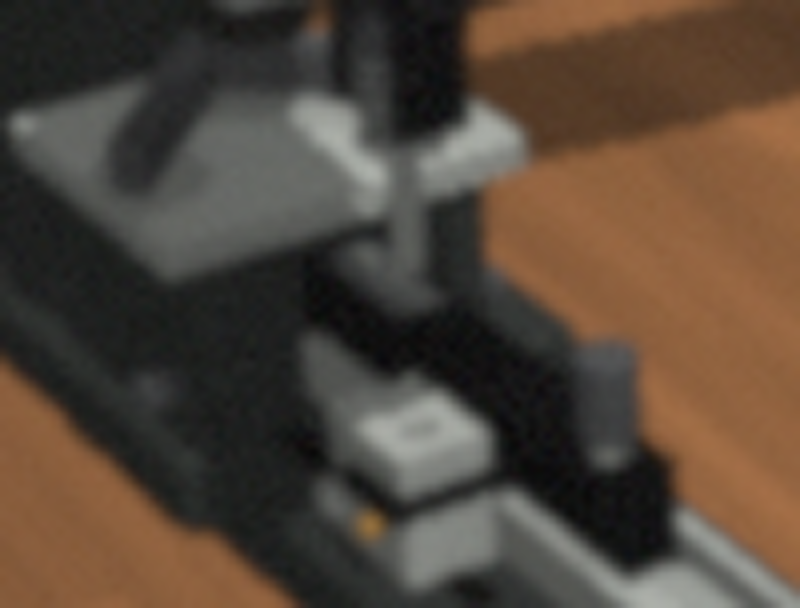

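The scene crop shows the pin hanging upright at (405,230), just above and to the +y side of the bore at (420,428). I'll lower it to just over the hole and correct the offset.

Emit:
step_arm --pt "-1 0.015 0 -0.001 0" --pt "-1 0.03 0 -0.003 0" --pt "-1 0.04 0 -0.003 0" --pt "-1 0.046 0 -0.003 0" --pt "-1 0.046 0 -0.003 0" --pt "-1 0.046 0 -0.003 0"

```text
time_s: 18.2
tool_pos: [0.6282, -0.0914, 0.152]
tool_rot: [-91.1, 89.9, 0.5]
force: [-0.8, 0.5, -0.8]
grip_width: 0.0213
```

Emit:
step_arm --pt "-1 0 0.0006 0.002 0" --pt "-1 0 0.0006 0.002 0" --pt "-1 0 0.0006 0.002 0" --pt "-1 0 0.0006 0.002 0" --pt "-1 0 0.0006 0.002 0"

```text
time_s: 18.82
tool_pos: [0.6272, -0.0894, 0.1516]
tool_rot: [-84.3, 90.0, 7.3]
force: [-0.6, -0.9, -1.7]
grip_width: 0.021
```

Run:
```python
from h import *
o=monitor.get_obs(); print({k:np.round(o[k],4) for k in('time_s','tool_pos','force','grip_width','wrist_torque')})
m,rgb,d=cam('scene')
c=proj(m,[[.6275,-.089,.08]])[0].astype(int)
save('s4.png',rgb[c[1]-30:c[1]+30,c[0]-40:c[0]+40],10); t=o['tool_pos']
print((proj(m,[[.6279,-.0897,.074],[t[0],t[1],t[2]-.068]])-c+[40,30]+.5)*10)
```

```text
{'time_s': np.float64(18.825), 'tool_pos': array([ 0.6272, -0.0894,  0.1516]), 'force': array([-0.6169, -0.8766, -1.6928]), 'grip_width': np.float64(0.021), 'wrist_torque': array([ 0.013 , -0.005 ,  0.0053])}
[[410.38124783 326.2947558 ]
 [410.82922575 291.15137645]]
```

View pics/s4.png

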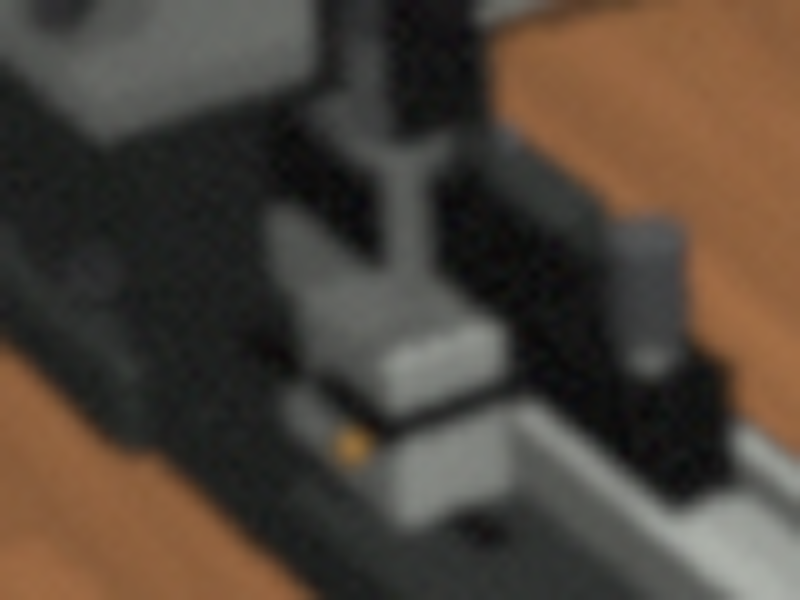

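The crop shows the shank at x≈408, directly over the bore, which projects to (410,326). I'll lower slowly and watch the force.

Emit:
step_arm --pt "-1 0.002 0 0 0" --pt "-1 0.004 0 0 0" --pt "-1 0.006 0 0 0" --pt "-1 0.008 0 0 0" --pt "-1 0.01 0 0 0" --pt "-1 0.011 0 0 0" --pt "-1 0.012 0 0 0"

```text
time_s: 19.75
tool_pos: [0.6273, -0.0893, 0.1395]
tool_rot: [-63.9, 90.0, 27.7]
force: [-0.2, -0.5, -1.6]
grip_width: 0.0209
```

Emit:
step_arm --pt "-1 0.001 0 0 0" --pt "-1 0.002 0 0 0" --pt "-1 0.003 0 0 0" --pt "-1 0.004 0 0 0" --pt "-1 0.005 0 0 0"

```text
time_s: 20.38
tool_pos: [0.6273, -0.0895, 0.1346]
tool_rot: [-130.3, 90.0, -38.7]
force: [0.2, -0.1, -0.4]
grip_width: 0.021
```

Emit:
step_arm --pt "-1 0.001 0 0 0" --pt "-1 0.002 0 0 0" --pt "-1 0.003 0 0 0" --pt "-1 0.004 0 0 0" --pt "-1 0.005 0 0 0" --pt "-1 0.006 0 0 0" --pt "-1 0.007 0 0 0"

```text
time_s: 21.25
tool_pos: [0.6273, -0.0895, 0.1276]
tool_rot: [-124.9, 90.0, -33.3]
force: [-0.7, -2.0, 0.4]
grip_width: 0.0214
```

Emit:
step_arm --pt "-1 0.001 0 0 0" --pt "-1 0.002 0 0 0" --pt "-1 0.003 0 0 0" --pt "-1 0.004 0 0 0" --pt "-1 0.005 0 0 0"

```text
time_s: 21.88
tool_pos: [0.6273, -0.0895, 0.1225]
tool_rot: [-130.5, 90.0, -38.9]
force: [-0.9, -2.2, -0.5]
grip_width: 0.0209
```

Emit:
step_arm --pt "-1 0.001 0 0 0" --pt "-1 0.002 0 0 0" --pt "-1 0.003 0 0 0" --pt "-1 0.004 0 0 0" --pt "-1 0.005 0 0 0" --pt "-1 0.006 0 0 0"

```text
time_s: 22.62
tool_pos: [0.6273, -0.0894, 0.1166]
tool_rot: [-107.6, 90.0, -16.0]
force: [0.6, -1.2, -0.0]
grip_width: 0.021
```

Emit:
step_arm --pt "-1 0.001 0 0 0" --pt "-1 0.002 0 0 0" --pt "-1 0.003 0 0 0" --pt "-1 0.004 0 0 0"

```text
time_s: 23.12
tool_pos: [0.6273, -0.0895, 0.1128]
tool_rot: [-92.5, 90.0, -0.9]
force: [0.2, -2.5, 2.1]
grip_width: 0.0212
```

Emit:
step_arm --pt "-1 0.0015 0 0 0" --pt "-1 0.003 0 0 0" --pt "-1 0.0045 0 0 0" --pt "-1 0.006 0 0 0" --pt "-1 0.007 0 0 0" --pt "-1 0.008 0 0 0"

```text
time_s: 23.88
tool_pos: [0.6274, -0.0896, 0.1053]
tool_rot: [-85.9, 90.0, 5.7]
force: [-1.5, -2.3, 7.0]
grip_width: 0.0206
```

Emit:
step_arm --pt "-1 0.001 0 0 0" --pt "-1 0.002 0 0 0" --pt "-1 0.003 0 0 0" --pt "-1 0.003 0 0 0"

```text
time_s: 24.38
tool_pos: [0.6273, -0.0895, 0.1019]
tool_rot: [-104.6, 90.0, -13.0]
force: [-1.5, -2.4, 5.0]
grip_width: 0.0208
```

Emit:
step_arm --pt "-1 0.0007 0 0 0" --pt "-1 0.0014 0 0 0" --pt "-1 0.002 0 0 0" --pt "-1 0.002 0 0 0"

```text
time_s: 24.88
tool_pos: [0.6274, -0.0896, 0.1017]
tool_rot: [-34.1, 89.9, 57.5]
force: [-5.1, -1.5, 15.7]
grip_width: 0.0208
```

The pin stopped at TCP z 0.1017, against an expected home of about 0.102, and the force rose to 15.7 N. That is the collar seating. I'll ease off, release, lift and check.

Emit:
step_arm --pt "-1 -0.001 0 0 0" --pt "-1 -0.0015 0 0 0" --pt "-0.4 -0.0015 0 0 0" --pt "0 -0.0015 0 0 0" --pt "0 -0.0015 0 0 0" --pt "0 -0.0015 0 0 0" --pt "0 -0.015 0 0 0" --pt "0 -0.035 0 0 0" --pt "0 -0.06 0 0 0" --pt "0 -0.08 0 0 0"

```text
time_s: 26.12
tool_pos: [0.6279, -0.0896, 0.1823]
tool_rot: [-89.2, 89.8, 2.4]
force: [0.8, 0.2, -0.7]
grip_width: 0.0435
```

Emit:
step_arm --pt "0 0 -0.02 0.01 0" --pt "0 0.0 -0.05 0.01 0" --pt "0 0.0 -0.073 0.01 0" --pt "0 0 -0.073 0.01 0" --pt "0 0 -0.073 0.01 0"

```text
time_s: 26.75
tool_pos: [0.6992, -0.0777, 0.18]
tool_rot: [106.7, 90.0, -161.8]
force: [0.2, -0.2, 0.4]
grip_width: 0.0433
```

Run:
```python
from h import *
o=monitor.get_obs(); print({k:np.round(o[k],4) for k in('time_s','tool_pos','force','grip_width')})
m,rgb,d=cam('wrist'); P=cloud(m,d)
for nm,lo,hi in(('mknob',(.56,-.09,.1),(.61,.04,.116)),('pintop',(.611,-.12,.095),(.65,-.06,.13)),('collar+clev',(.61,-.12,.07),(.65,-.06,.082))):
    q=P[(P>lo).all(-1)&(P<hi).all(-1)]
    if len(q)>5: print(nm,len(q),np.median(q,0).round(4),cv2.minAreaRect((q[:,:2]*1000).astype(np.float32)))
m2,r2,d2=cam('scene'); c=proj(m2,[[.6275,-.089,.08]])[0].astype(int)
a=cv2.resize(r2[c[1]-30:c[1]+30,c[0]-40:c[0]+40],(400,300),interpolation=cv2.INTER_CUBIC)
c=proj(m,[[.6275,-.089,.08]])[0].astype(int); y=max(0,c[1]-45)
b=cv2.resize(rgb[y:y+90,c[0]-60:c[0]+60],(400,300),interpolation=cv2.INTER_CUBIC)
save('end.png',np.hstack([a,b]))
P2=cloud(m2,d2); q=P2[(abs(P2[...,0]-.6275)<.015)&(abs(P2[...,1]+.089)<.015)&(P2[...,2]>.1)]; print(len(q),np.sort(q[:,2])[-12:].round(4))
```

```text
{'time_s': np.float64(26.75), 'tool_pos': array([ 0.6992, -0.0777,  0.18  ]), 'force': array([ 0.2068, -0.2131,  0.4009]), 'grip_width': np.float64(0.0433)}
mknob 736 [ 0.5899 -0.0463  0.1081] ((589.2583618164062, -45.61270523071289), (19.218215942382812, 19.364049911499023), 77.3410873413086)
pintop 792 [ 0.6284 -0.0886  0.1103] ((628.2764282226562, -88.59777069091797), (22.446334838867188, 21.266345977783203), 0.9177801609039307)
collar+clev 1103 [ 0.6301 -0.1042  0.0744] ((628.95166015625, -96.02371215820312), (29.51392936706543, 41.408485412597656), 1.6126818656921387)
66 [0.1111 0.1112 0.1114 0.1115 0.1115 0.1119 0.1119 0.112  0.112  0.1125
 0.1127 0.1128]
```

View pics/end.png

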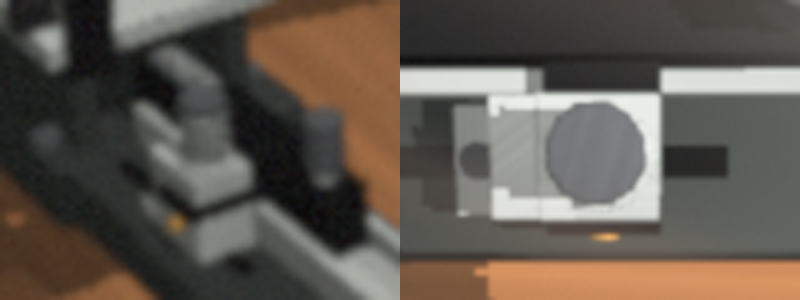

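The pin stands upright on the clevis. Its top is 35.9 mm above the clevis face, where 36 mm is expected, and the magazine hasn't moved. I'll hand it in.

```bash
python3 -c "
from h import *
print(env.sign_off())"
```

```text
the job is handed in; nothing more can be done
None
```

The magazine is in against its stop and the locking pin is home in the clevis. The job was handed in at about 27 s of the 54 s allowed.

- **Magazine:** I slid it in about 50 mm by its knob. It took about 6 to 7 N to slide and stopped at 12.7 N. I eased off before letting go, and the last wrist view shows the knob where I left it.
- **Pin:** I took the steel pin from the block and lowered it through clevis and lug with almost no force. It went past the spring ball at about 7 N and stopped at 15.7 N with the tool at its expected home height.
- **Last checks:** The wrist camera puts the pin's top 35.9 mm above the clevis face; 36 mm means the collar is seated. The scene camera reads the pin's top 1 to 2 mm higher, within its roughly 2 mm calibration. The pin looks upright, the gripper is clear, and the tool force is near zero.
- **Not checked:** I didn't look at the bystanders again at the end. No move went near them except the pin grasp beside the drift, and the arm showed no unexpected contact.

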